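Pass the straight rolling pin, reject the warped one

TASK

Two small wooden rolling pins lie across the flat grey plate, one straight and one warped so that it would wobble and lift as it turns. First put the warped pin in the red reject crate. Then roll the straight pin along the plate, without lifting it off, until it rests against the blue stop rail, and let go of it.

Things in the scene. Friction and masses are not known exactly. Their poses are not given: they have to be found in the camera images.
- straight_pin: Straight wooden rolling pin, loose, 0.12 kg, smooth pale wood with dark handles. Barrel 34 mm in diameter, 150 mm long; round handles 18 mm in diameter, 202 mm over all. Origin on its axis at mid length; x runs along the pin. It starts lying across the plate, z up; y and z turn as it rolls. It rolls easily and may coast ahead of what pushes it.
- warped_pin: Like the other pin (34 mm thick, 200 mm over all, loose, 0.12 kg) but clearly bent like a bow. Origin on its centre line at mid length; x along the pin there, y to the inside of the bend (barrel ends 12 mm, handle ends 17 mm farther to +y). It starts lying flat, z up, across the plate, about 95 mm from the straight pin; which of them is nearer the stop rail varies.
- plate: Flat grey plate, fixed, 360 (x) by 240 (y) by 20 mm thick; origin at the centre of its underside, z up. Both pins lie on it along its y, where x is negative. A blue stop rail crosses it along y near its +x end, 220 mm long, 22 mm above the plate's top; its face towards the pins is at x = +155 mm, so a pin touching it has its axis at x = +138 mm. No other rim.
- crate: Open red plastic reject crate, fixed, empty, 250 (x) by 160 (y) by 50 mm high, walls and floor 6 mm thick; origin at the centre of its underside, z up. It stands beyond one end of the plate, to the robot's left or right; beyond the other end is a board with three clay pots, up to 95 mm high.
Mind the look-alikes: they are no part of the job. What is shaped like the straight_pin but pink or yellow is not meant.

How it is judged:
By the outcome, as a careful person would: the job done as asked, in the order asked, and still so for the second after the job is handed in, with the robot touching nothing.
It also fails if it takes over 51 s, if anything falls off the work surface, if the arm or the gripper's body presses on something with over 40 N, if the wrist force passes 120 N, or if a joint passes its speed limit or range.

ROBOT

A 7-joint arm with a two-finger parallel gripper is mounted at the origin on the work surface. World frame = base frame: x ahead of the robot, y to its left, z up, the work surface at z = 0. Lengths are in m, angles in rad, forces in N, time in s.
With the tool pointing down it reaches from about 0.35 to 0.9 m from the base axis. Payload 19.9 kg.
Tool frame: the origin (TCP) lies on the centre line of the jaws, within the pads' length; the fingertips stand 11 mm ahead of it and the grasp point (between the pads) lies 8 mm behind it; x points along the fingers, y is the direction in which the jaws open and shut, and the axes are right-handed (so a half turn about x gives the same grasp; the last joint's range is limited). The gripper opens to 94 mm and grips with 3 to 60 N. Pads are 16 mm wide; open, the fingers measure 119 mm over their backs; the gripper's body (75 mm by 177 mm) begins 78 mm behind the grasp point.
Start: joints at [-1.169, 0.417, -0.01, 1.614, 0.005, 1.111, -0.053], TCP at [0.268, 0.564, 0.216] pointing down, gripper open.
Joint ranges: [-2.81, 2.81], [-0.39, 2.02], [-1.27, 1.25], [0.06, 2.57], [-1.19, 4.33], [0.19, 2], [-2.82, 2.82]. Speed limits (rad/s): [1.89, 1.89, 2.39, 2.39, 3.01, 3.01, 3.01].

INTERFACE

Orientations are given as a rotation vector (axis times angle).
In Python, from rig import manip, imaging, order gives the robot as it stands. The module is installed in compiled form; this text tells all that it offers.
- The arm moves only by the tool move_arm, never from a script. Its argument "moves" is a list of rows, each an object of numbers: "dx", "dy", "dz": the shift along the tool's x, y, z in units of 50 mm (1.0 is 50 mm); "wx", "wy", "wz": the turn, a rotation vector about the tool's x, y, z in units of 10 degrees (1.0 is 10 degrees); "gripper": the finger opening in mm, from 0 to 94. In form: [{"dx": .., "dy": .., "dz": .., "wx": .., "wy": .., "wz": .., "gripper": ..}, ...]. A call has 1 to 20 rows; each row is the pose to reach, as a shift and turn from the pose commanded when the call began, along the tool's axes at that moment; what a row does not reach only later rows make up. A row lasts 1/8 s, in which the tool goes at most 62.5 mm and 10.7 degrees, less where a joint would pass 70% of its speed; a pose out of reach is approached as far as the arm can. A call with a gripper value outside its range is refused whole. The fingers move at their own pace and stop on an object; the grip force is fixed at half the most. Time passes only in rows, so rows that repeat a pose let the fingers close. It gives the time, the measured TCP pose, the force and the opening at its end, in the units of the state.
- manip.sense(): the state, without advancing time (a new reading comes with each control period).
- imaging.capture(name): name is "scene" or "top" or "wrist"; returns a dict with "img" (400x640x3 uint8, red, green, blue), "z_map" (400x640 float32, m along the optical axis (not along the pixel's ray), 0 where there is no reading), "vertical_fov" (degrees; the focal length in pixels is half the picture's height over the tangent of half this angle, whatever the lens; pixels are square), "cx", "cy" (the principal point, pixels), "k1" (the pictures are not rectified: a ray, as slopes to the right and down, at radius r is drawn at 1 + k1 r^2 times it, then the intrinsics apply), "origin" and "attitude" of the camera in the world; the wrist camera has in their place "hand_eye" (4x4, takes a point from camera to tool coordinates, whose origin is the TCP and whose axes are the tool frame's). Camera axes: x right, y down, z forward; pixel columns grow to the right and rows downward; lengths in m; the calibration is good to about 2 mm. A picture is of the moment at which its call begins: read the wrist's pose just before it.
- order.close_job(): hands the job in, once; it reports no verdict.
The state is a dict: "time_s": time; "qpos": joint angles; "qvel": joint speeds; "tau": joint torques, N m; "tool_pos": TCP position; "ee_rot": TCP orientation; "ft_force": force on the tool from outside, world axes, zero at the start; "ft_torque": the same for the moment, N m; "finger_gap": finger opening in m.
Only numpy, scipy, OpenCV 4.12 (cv2) and the standard library are available. Lean on these libraries where they do the work, as an engineer would, in place of code of your own. Each camera call takes 0.05 s, during which the arm holds its last target. There are 200 camera calls.

## Working session

There is one attempt and no reset: what is moved stays moved. The work goes in short steps, Python scripts to look and compute and a tool call to move; the robot and the scene stay as the last step left them, time stands still between calls to the robot, and variables do not carry over. Pictures are saved under pics/ and viewed, about 8 in all and at most 12, crops included, and the job is handed in when it is done.

Besides the shell and the picture viewer there is one more tool, called after "Emit:" by a JSON object that holds its "op" and its "data". move_arm: Moves the arm, as the interface text tells. Its arguments: {"type":"object","properties":{"moves":{"type":"array","items":{"type":"object","properties":{"dx":{"type":"number"},"dy":{"type":"number"},"dz":{"type":"number"},"wx":{"type":"number"},"wy":{"type":"number"},"wz":{"type":"number"},"gripper":{"type":"number"}}}}},"required":["moves"]}

```bash
mkdir -p pics; cat > h.py <<'E'
import numpy as np, cv2
from scipy.spatial.transform import Rotation as R
from rig import manip, imaging, order
def rotm(a):
    a=np.array(a,float)
    return a if a.shape==(3,3) else R.from_rotvec(a).as_matrix()
def cap(n):
    s=manip.sense(); c=imaging.capture(n)
    if 'hand_eye' in c:
        T=np.eye(4);T[:3,:3]=rotm(s['ee_rot']);T[:3,3]=s['tool_pos'];M=T@np.array(c['hand_eye'])
        c['O'],c['A']=M[:3,3],M[:3,:3]
    else: c['O'],c['A']=np.array(c['origin']),rotm(c['attitude'])
    c['f']=200/np.tan(np.radians(c['vertical_fov'])/2)
    return c
def rays(c,uv):
    K=np.array([[c['f'],0,c['cx']],[0,c['f'],c['cy']],[0,0,1]])
    p=cv2.undistortPoints(np.array(uv,float).reshape(-1,1,2),K,np.array([c['k1'],0,0,0,0.]))[:,0]
    return np.c_[p,np.ones(len(p))]
def depthpts(c,uv):
    d=rays(c,uv); z=np.array([c['z_map'][int(round(v)),int(round(u))] for u,v in uv])
    return c['O']+(d*z[:,None])@c['A'].T
def onplane(c,uv,h):
    d=rays(c,uv)@c['A'].T
    return c['O']+d*((h-c['O'][2])/d[:,2])[:,None]
def cloud(c):
    v,u=np.mgrid[0:400,0:640]; d=rays(c,np.c_[u.ravel(),v.ravel()])
    return (c['O']+(d*c['z_map'].reshape(-1,1))@c['A'].T).reshape(400,640,3)
def save(c,n): cv2.imwrite('pics/'+n,c['img'][:,:,::-1])
E
python3 - <<'E'
from h import *
s=manip.sense();print({k:np.round(v,3).tolist() for k,v in s.items()})
ims=[]
for n in('scene','top','wrist'):
    c=cap(n);ims.append(c['img']);print(n,c['O'].round(3),c['A'].round(2).tolist(),c['f'],c['k1'])
    np.savez(n+'0.npz',P=cloud(c),img=c['img'])
ims=ims[:2]+[cv2.resize(ims[2],(320,200))]
save({'img':np.vstack(ims[:2])[:, :]},'both.png')
cv2.imwrite('pics/a.png',cv2.resize(np.vstack(ims[:2]),None,fx=.75,fy=.75)[:,:,::-1])
E
```

```text
{'time_s': 0.0, 'qpos': [-1.168, 0.418, -0.01, 1.614, 0.005, 1.111, -0.053], 'qvel': [-0.002, 0.001, 0.0, 0.0, 0.001, -0.0, 0.0], 'tau': [0.001, -85.124, 0.64, -42.6, -0.049, 0.019, 0.0], 'tool_pos': [0.268, 0.564, 0.216], 'ee_rot': [0.347, 1.543, -0.349], 'ft_force': [-0.049, 0.431, 0.09], 'ft_torque': [0.02, 0.044, 0.019], 'finger_gap': 0.094}
scene [1.264 0.304 0.861] [[-0.34, 0.64, -0.69], [0.94, 0.24, -0.24], [0.01, -0.73, -0.68]] 481.000024581842 0.03643814355016495
top [ 0.338 -0.002  1.314] [[0.01, -1.0, 0.09], [-1.0, -0.01, 0.01], [-0.01, -0.09, -1.0]] 520.7301435902665 0.018895173747119222
wrist [0.204 0.595 0.384] [[0.43, 0.88, 0.22], [0.9, -0.42, -0.11], [-0.0, 0.25, -0.97]] 340.1781081827653 -0.05525579909368441
```

View pics/a.png

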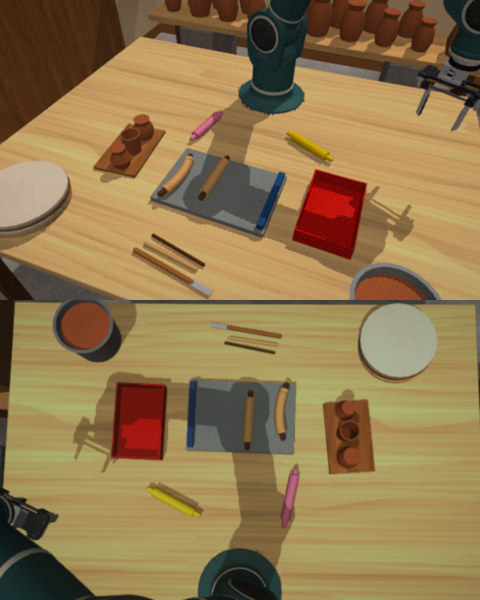

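The top view (lower half) shows the plate at about (240,415), with the blue rail on its left, towards the robot's left. The straight pin is at (249,420) and the bowed pin at (282,410). The red crate is at (140,420) and the pots at (348,435). Next I'll measure from both views.

```bash
cat > meas.py <<'E'
from h import *
def masks(img):
    h=cv2.cvtColor(img,cv2.COLOR_RGB2HSV).astype(int);H,S,V=h[...,0],h[...,1],h[...,2]
    return dict(rail=(H>100)&(H<125)&(S>150)&(V>50), crate=((H<4)|(H>176))&(S>200)&(V>60))
def box(P,m,zlo,zhi,lim=((.3,.8),(-.4,.6))):
    ok=m&(P[...,2]>zlo)&(P[...,2]<zhi)&(P[...,0]>lim[0][0])&(P[...,0]<lim[0][1])&(P[...,1]>lim[1][0])&(P[...,1]<lim[1][1])
    return P[ok]
def rect(p):
    (c,sz,a)=cv2.minAreaRect(p[:,:2].astype(np.float32)); return np.round(c,4),np.round(sz,4),round(a,1)
E
python3 - <<'E'
from meas import *
for n in('top','scene'):
    d=np.load(n+'0.npz');P,img=d['P'],d['img'];m=masks(img);t=np.ones(P.shape[:2],bool)
    print(n)
    r=box(P,m['rail'],.03,.06);print(' rail',len(r),rect(r),np.median(r[:,2]))
    c=box(P,m['crate'],.0,.08);top=c[c[:,2]>.044];fl=c[c[:,2]<.012];print(' crate',rect(c),rect(top),np.percentile(top[:,2],50),'floor',len(fl),np.median(fl[:,2]),fl[:,:2].mean(0))
    rc=r[:,:2].mean(0)
    # table/plate heights and pin blobs: points >8mm above plate within plate area
    hs=cv2.cvtColor(img,cv2.COLOR_RGB2HSV)
    grey=(hs[...,1]<70)&(P[...,2]>.012)&(P[...,2]<.028)&(P[...,0]>.35)&(P[...,0]<.75)&(P[...,1]<.3)&(P[...,1]>-.25)
    g=cv2.morphologyEx(grey.astype(np.uint8),cv2.MORPH_OPEN,np.ones((3,3)));k,l,st,_=cv2.connectedComponentsWithStats(g)
    pts=P[g>0];print(' plate',len(pts),rect(pts),np.median(pts[:,2]))
    hi=(P[...,2]>.030)&(P[...,2]<.075)&(P[...,0]>.38)&(P[...,0]<.72)&(P[...,1]<rc[1]-.03)&(P[...,1]>rc[1]-.345)
    k,l,st,ce=cv2.connectedComponentsWithStats(hi.astype(np.uint8))
    for i in range(1,k):
        if st[i,4]<150: continue
        p=P[l==i];print(' blob',st[i],rect(p),'ztop',np.percentile(p[:,2],[50,95,99]).round(4),'rgb',img[l==i].mean(0).round())
        # centre line y per x-slice
        for a in np.linspace(p[:,0].min(),p[:,0].max(),8)[:-1]:
            w=(np.ptp(p[:,0]))/7;q=p[(p[:,0]>=a)&(p[:,0]<a+w)]
            print('   x %.3f ymin %.4f ymax %.4f mid %.4f z %.4f'%(q[:,0].mean(),q[:,1].min(),q[:,1].max(),(q[:,1].min()+q[:,1].max())/2,q[:,2].max()))
s=manip.sense();print(rotm(s['ee_rot']).round(3))
E
```

```text
top
 rail 266 (array([0.5767, 0.1639]), array([0.0159, 0.2142]), 88.4) 0.041545176666412
 crate (array([0.5515, 0.3372]), array([0.1592, 0.2496]), 87.4) (array([0.5515, 0.3372]), array([0.1592, 0.2496]), 87.4) 0.048961017556040876 floor 4862 0.005688228300223752 [0.55234066 0.34364289]
 plate 10550 (array([ 5.728e-01, -3.000e-04]), array([0.3582, 0.2406]), 88.4) 0.01979775002920592
 blob [365 109  20  79 957] (array([ 0.5889, -0.1308]), array([0.0423, 0.1965]), 86.7) ztop [0.0501 0.0565 0.0578] rgb [139. 107.  63.]
   x 0.506 ymin -0.1479 ymax -0.1159 mid -0.1319 z 0.0570
   x 0.532 ymin -0.1478 ymax -0.1107 mid -0.1292 z 0.0588
   x 0.560 ymin -0.1431 ymax -0.1086 mid -0.1258 z 0.0580
   x 0.588 ymin -0.1432 ymax -0.1104 mid -0.1268 z 0.0584
   x 0.616 ymin -0.1482 ymax -0.1108 mid -0.1295 z 0.0608
   x 0.644 ymin -0.1556 ymax -0.1161 mid -0.1359 z 0.0587
   x 0.671 ymin -0.1558 ymax -0.1252 mid -0.1405 z 0.0573
 blob [323 121  17  80 940] (array([ 0.5559, -0.0248]), array([0.0331, 0.1981]), 87.0) ztop [0.0498 0.0561 0.058 ] rgb [99. 74. 44.]
   x 0.473 ymin -0.0376 ymax -0.0057 mid
[... 1202 characters left out ...]
0.1130 mid -0.1333 z 0.0557
   x 0.672 ymin -0.1550 ymax -0.1203 mid -0.1376 z 0.0548
 blob [264 208  42  60 883] (array([ 0.56  , -0.0221]), array([0.0349, 0.198 ]), 87.2) ztop [0.0498 0.0553 0.0568] rgb [111.  81.  49.]
   x 0.478 ymin -0.0302 ymax -0.0025 mid -0.0164 z 0.0543
   x 0.504 ymin -0.0333 ymax -0.0018 mid -0.0176 z 0.0574
   x 0.532 ymin -0.0334 ymax -0.0028 mid -0.0181 z 0.0572
   x 0.560 ymin -0.0396 ymax -0.0047 mid -0.0221 z 0.0579
   x 0.589 ymin -0.0387 ymax -0.0061 mid -0.0224 z 0.0573
   x 0.617 ymin -0.0417 ymax -0.0072 mid -0.0244 z 0.0566
   x 0.642 ymin -0.0404 ymax -0.0088 mid -0.0246 z 0.0556
[[-0.     0.429  0.903]
 [-0.001  0.903 -0.429]
 [-1.    -0.001  0.   ]]
```

Both views agree to about 4 mm. The plate top is at 0.020 and the pin tops at about 0.055–0.057, so their axes are near 0.037. The crate rim is at 0.049 and its floor at 0.006, which match the text. Next I'll move above the warped pin, turning about -22°.

Emit:
{"op": "move_arm", "data": {"moves": [{"dx":0.3,"dy":-9.66,"dz":11.72,"wx":-2.22,"gripper":76},{"dx":0.3,"dy":-9.66,"dz":11.72,"wx":-2.22,"gripper":76},{"dx":0.3,"dy":-9.66,"dz":11.72,"wx":-2.22,"gripper":76},{"dx":0.3,"dy":-9.66,"dz":11.72,"wx":-2.22,"gripper":76},{"dx":0.3,"dy":-9.66,"dz":11.72,"wx":-2.22,"gripper":76},{"dx":0.3,"dy":-9.66,"dz":11.72,"wx":-2.22,"gripper":76},{"dx":0.3,"dy":-9.66,"dz":11.72,"wx":-2.22,"gripper":76},{"dx":0.3,"dy":-9.66,"dz":11.72,"wx":-2.22,"gripper":76},{"dx":0.3,"dy":-9.66,"dz":11.72,"wx":-2.22,"gripper":76},{"dx":0.3,"dy":-9.66,"dz":11.72,"wx":-2.22,"gripper":76},{"dx":0.3,"dy":-9.66,"dz":11.72,"wx":-2.22,"gripper":76},{"dx":0.3,"dy":-9.66,"dz":11.72,"wx":-2.22,"gripper":76},{"dx":0.3,"dy":-9.66,"dz":11.72,"wx":-2.22,"gripper":76},{"dx":0.3,"dy":-9.66,"dz":11.72,"wx":-2.22,"gripper":76},{"dx":0.3,"dy":-9.66,"dz":11.72,"wx":-2.22,"gripper":76},{"dx":0.3,"dy":-9.66,"dz":11.72,"wx":-2.22,"gripper":76}]}}

```text
validation failed for argument at $.mo...
```

Emit:
{"op": "move_arm", "data": {"moves": [{"dx":0.3,"dy":-9.66,"dz":11.72,"wx":-2.22,"wy":0,"wz":0,"gripper":76}]}}

```text
time_s: 0.28
tool_pos: [0.2926, 0.5097, 0.2143]
ee_rot: [0.196, 1.563, -0.196]
ft_force: [2.4, -1.2, -0.0]
finger_gap: 0.0871
```

```bash
python3 -c "
from h import *
s=manip.sense();print(s['time_s'],np.round(s['tool_pos'],4),rotm(s['ee_rot']).round(3),s['finger_gap'])"
```

```text
0.275 [0.2926 0.5097 0.2143] [[-0.001  0.247  0.969]
 [ 0.     0.969 -0.247]
 [-1.    -0.    -0.001]] 0.08709943879842318
```

Emit:
{"op": "move_arm", "data": {"moves": [{"dx":0.3,"dy":-10.81,"dz":8.89,"wx":-1.11,"wy":0,"wz":0,"gripper":76},{"dx":0.3,"dy":-10.81,"dz":8.89,"wx":-1.11,"wy":0,"wz":0,"gripper":76},{"dx":0.3,"dy":-10.81,"dz":8.89,"wx":-1.11,"wy":0,"wz":0,"gripper":76},{"dx":0.3,"dy":-10.81,"dz":8.89,"wx":-1.11,"wy":0,"wz":0,"gripper":76},{"dx":0.3,"dy":-10.81,"dz":8.89,"wx":-1.11,"wy":0,"wz":0,"gripper":76},{"dx":0.3,"dy":-10.81,"dz":8.89,"wx":-1.11,"wy":0,"wz":0,"gripper":76},{"dx":0.3,"dy":-10.81,"dz":8.89,"wx":-1.11,"wy":0,"wz":0,"gripper":76},{"dx":0.3,"dy":-10.81,"dz":8.89,"wx":-1.11,"wy":0,"wz":0,"gripper":76},{"dx":0.3,"dy":-10.81,"dz":8.89,"wx":-1.11,"wy":0,"wz":0,"gripper":76},{"dx":0.3,"dy":-10.81,"dz":8.89,"wx":-1.11,"wy":0,"wz":0,"gripper":76},{"dx":0.3,"dy":-10.81,"dz":8.89,"wx":-1.11,"wy":0,"wz":0,"gripper":76},{"dx":0.3,"dy":-10.81,"dz":8.89,"wx":-1.11,"wy":0,"wz":0,"gripper":76},{"dx":0.3,"dy":-10.81,"dz":8.89,"wx":-1.11,"wy":0,"wz":0,"gripper":76},{"dx":0.3,"dy":-10.81,"dz":8.89,"wx":-1.11,"wy":0,"wz":0,"gripper":76}]}}

```text
time_s: 2.02
tool_pos: [0.5875, -0.1259, 0.2002]
ee_rot: [0.048, 1.571, -0.047]
ft_force: [-0.3, 0.4, -0.3]
finger_gap: 0.0765
```

```bash
cat > w.py <<'E'
from meas import *
import sys
s=manip.sense();Rm=rotm(s['ee_rot']);print(s['time_s'],np.round(s['tool_pos'],4),Rm.round(3).tolist(),s['finger_gap'],np.round(s['ft_force'],1),np.round(s['qvel'],3))
c=cap('wrist');save(c,sys.argv[1]);P=cloud(c)
hi=(P[...,2]>.030)&(P[...,2]<.075)&(P[...,0]>.38)&(P[...,0]<.72)&(P[...,1]<.13)&(P[...,1]>-.18)
k,l,st,ce=cv2.connectedComponentsWithStats(hi.astype(np.uint8))
for i in range(1,k):
    if st[i,4]<400: continue
    p=P[l==i];print(' blob',st[i],rect(p),'z',np.percentile(p[:,2],[50,95,99]).round(4))
    w=(np.ptp(p[:,0]))/7
    for a in np.linspace(p[:,0].min(),p[:,0].max(),8)[:-1]:
        q=p[(p[:,0]>=a)&(p[:,0]<a+w)];print('   x %.3f y %.4f %.4f mid %.4f z %.4f'%(q[:,0].mean(),q[:,1].min(),q[:,1].max(),(q[:,1].min()+q[:,1].max())/2,q[:,2].max()))
E
python3 w.py w1.png
```

```text
2.025 [ 0.5875 -0.1259  0.2002] [[-0.0, 0.061, 0.998], [0.001, 0.998, -0.061], [-1.0, 0.001, -0.0]] 0.07646404116766715 [-0.3  0.4 -0.3] [-0.006 -0.005 -0.001 -0.001  0.     0.001  0.003]
 blob [ 398   41   46  205 6402] (array([ 0.5555, -0.0238]), array([0.0347, 0.1962]), 87.0) z [0.0506 0.0541 0.0548]
   x 0.473 y -0.0375 -0.0048 mid -0.0211 z 0.0543
   x 0.499 y -0.0381 -0.0032 mid -0.0207 z 0.0561
   x 0.527 y -0.0395 -0.0056 mid -0.0226 z 0.0557
   x 0.556 y -0.0414 -0.0072 mid -0.0243 z 0.0556
   x 0.583 y -0.0428 -0.0077 mid -0.0252 z 0.0554
   x 0.612 y -0.0446 -0.0093 mid -0.0269 z 0.0555
   x 0.634 y -0.0450 -0.0115 mid -0.0282 z 0.0553
 blob [ 290   86   45  195 5740] (array([ 0.5892, -0.13  ]), array([0.0423, 0.1959]), 86.6) z [0.051  0.0544 0.055 ]
   x 0.507 y -0.1459 -0.1150 mid -0.1304 z 0.0551
   x 0.533 y -0.1472 -0.1104 mid -0.1288 z 0.0564
   x 0.560 y -0.1427 -0.1086 mid -0.1257 z 0.0561
   x 0.588 y -0.1425 -0.1084 mid -0.1255 z 0.0557
   x 0.616 y -0.1478 -0.1108 mid -0.1293 z 0.0559
   x 0.644 y -0.1550 -0.1151 mid -0.1351 z 0.0555
   x 0.670 y -0.1557 -0.1239 mid -0.1398 z 0.0552
```

View pics/w1.png

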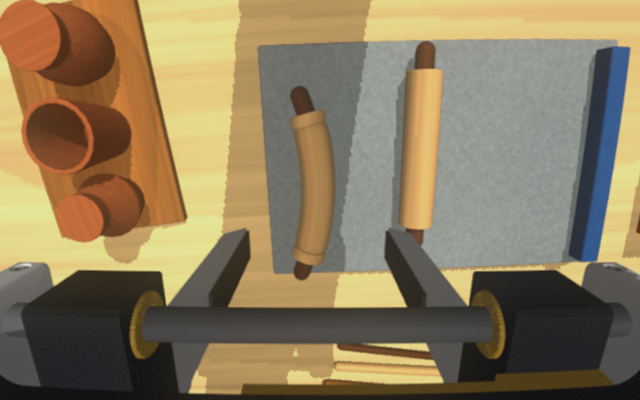

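The wrist view shows the bowed pin at (310,185), centred between the fingertips at about (235,240) and (400,240). The straight pin at (422,145) is clear of the right finger. I'll descend, with the tips about 4 mm above the plate, and grip.

Emit:
{"op": "move_arm", "data": {"moves": [{"dx":1.0,"dy":0,"dz":0,"wx":0,"wy":0,"wz":0,"gripper":76},{"dx":2.0,"dy":0,"dz":0,"wx":0,"wy":0,"wz":0,"gripper":76},{"dx":2.7,"dy":0,"dz":0,"wx":0,"wy":0,"wz":0,"gripper":76},{"dx":3.1,"dy":0,"dz":0,"wx":0,"wy":0,"wz":0,"gripper":76},{"dx":3.3,"dy":0,"dz":0,"wx":0,"wy":0,"wz":0,"gripper":76},{"dx":3.3,"dy":0,"dz":0,"wx":0,"wy":0,"wz":0,"gripper":76},{"dx":3.3,"dy":0,"dz":0,"wx":0,"wy":0,"wz":0,"gripper":20},{"dx":3.3,"dy":0,"dz":0,"wx":0,"wy":0,"wz":0,"gripper":20},{"dx":3.3,"dy":0,"dz":0,"wx":0,"wy":0,"wz":0,"gripper":20},{"dx":3.3,"dy":0,"dz":0,"wx":0,"wy":0,"wz":0,"gripper":20},{"dx":3.3,"dy":0,"dz":0,"wx":0,"wy":0,"wz":0,"gripper":20},{"dx":3.3,"dy":0,"dz":0,"wx":0,"wy":0,"wz":0,"gripper":20},{"dx":3.3,"dy":0,"dz":0,"wx":0,"wy":0,"wz":0,"gripper":20},{"dx":3.3,"dy":0,"dz":0,"wx":0,"wy":0,"wz":0,"gripper":20}]}}

```text
time_s: 3.82
tool_pos: [0.5878, -0.1276, 0.0353]
ee_rot: [0.049, 1.57, -0.049]
ft_force: [-1.1, 1.5, 4.0]
finger_gap: 0.0333
```

Emit:
{"op": "move_arm", "data": {"moves": [{"dx":-0.3,"dy":0,"dz":0,"wx":0,"wy":0,"wz":0,"gripper":20},{"dx":-0.9,"dy":0,"dz":0,"wx":0,"wy":0,"wz":0,"gripper":20},{"dx":-1.6,"dy":0,"dz":0,"wx":0,"wy":0,"wz":0,"gripper":20},{"dx":-2.2,"dy":0,"dz":0,"wx":0,"wy":0,"wz":0,"gripper":20},{"dx":-2.6,"dy":0.2,"dz":0,"wx":0,"wy":0,"wz":0,"gripper":20},{"dx":-2.6,"dy":0.8,"dz":-0.1,"wx":0,"wy":0,"wz":0,"gripper":20},{"dx":-2.6,"dy":1.6,"dz":-0.2,"wx":0,"wy":0,"wz":0,"gripper":20},{"dx":-2.6,"dy":2.5,"dz":-0.3,"wx":0,"wy":0,"wz":0,"gripper":20},{"dx":-2.6,"dy":3.5,"dz":-0.5,"wx":0,"wy":0,"wz":0,"gripper":20},{"dx":-2.6,"dy":4.5,"dz":-0.6,"wx":0,"wy":0,"wz":0,"gripper":20},{"dx":-2.6,"dy":5.5,"dz":-0.8,"wx":0,"wy":0,"wz":0,"gripper":20},{"dx":-2.6,"dy":6.5,"dz":-0.9,"wx":0,"wy":0,"wz":0,"gripper":20},{"dx":-2.6,"dy":7.4,"dz":-1.1,"wx":0,"wy":0,"wz":0,"gripper":20},{"dx":-2.6,"dy":8.2,"dz":-1.2,"wx":0,"wy":0,"wz":0,"gripper":20},{"dx":-2.6,"dy":8.8,"dz":-1.3,"wx":0,"wy":0,"wz":0,"gripper":20},{"dx":-2.6,"dy":9.2,"dz":-1.33,"wx":0,"wy":0,"wz":0,"gripper":20},{"dx":-2.6,"dy":9.35,"dz":-1.33,"wx":0,"wy":0,"wz":0,"gripper":20},{"dx":-2.6,"dy":9.35,"dz":-1.33,"wx":0,"wy":0,"wz":0,"gripper":20}]}}

```text
time_s: 6.08
tool_pos: [0.5509, 0.3425, 0.1651]
ee_rot: [0.049, 1.57, -0.05]
ft_force: [0.1, -0.3, -0.9]
finger_gap: 0.0338
```

```bash
python3 - <<'E'
from meas import *
s=manip.sense();print(s['time_s'],np.round(s['tool_pos'],4),rotm(s['ee_rot']).round(3).tolist(),s['finger_gap'])
c=cap('wrist');t=cap('scene');cv2.imwrite('pics/b.png',np.vstack([c['img'],t['img']])[:,:,::-1][::1])
im=cv2.resize(np.vstack([c['img'],t['img']]),None,fx=.75,fy=.75);cv2.imwrite('pics/b.png',im[:,:,::-1])
E
```

```text
6.075 [0.5509 0.3425 0.1651] [[-0.0, 0.063, 0.998], [-0.001, 0.998, -0.063], [-1.0, -0.001, -0.0]] 0.03376879233855625
```

View pics/b.png

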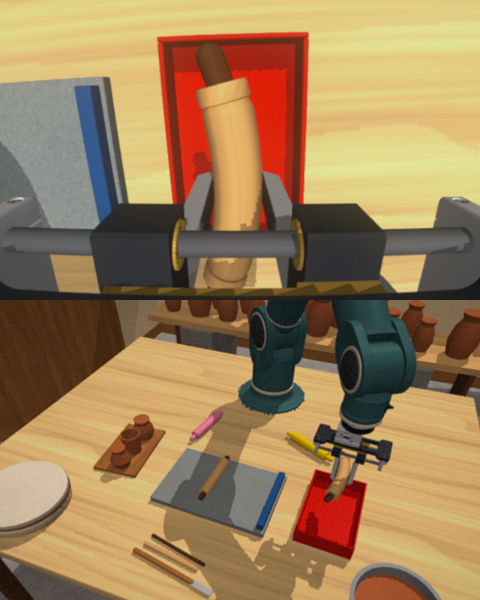

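The wrist view shows the pin held over the crate, with its barrel at (232,150) and its handle at (212,55). In the scene view it may be pitched, so I'll check the slope by depth.

```bash
python3 - <<'E'
from meas import *
for n in('wrist','scene'):
    c=cap(n);P=cloud(c);h=cv2.cvtColor(c['img'],cv2.COLOR_RGB2HSV).astype(int)
    m=(abs(P[...,1]-.338)<.035)&(P[...,2]>.07)&(P[...,2]<.24)&(P[...,0]>.4)&(P[...,0]<.7)&(h[...,0]>4)&(h[...,0]<28)&(h[...,1]>70)
    p=P[m];print(n,len(p))
    for a in np.arange(.42,.68,.02):
        q=p[(p[:,0]>=a)&(p[:,0]<a+.02)]
        if len(q)>8: print('  x %.2f y %.3f..%.3f z %.3f..%.3f n%d'%(a,*np.percentile(q[:,1],[2,98]),*np.percentile(q[:,2],[2,98]),len(q)))
E
```

```text
wrist 18481
  x 0.44 y 0.323..0.338 z 0.168..0.176 n353
  x 0.46 y 0.323..0.350 z 0.169..0.183 n1964
  x 0.48 y 0.322..0.354 z 0.171..0.184 n3125
  x 0.50 y 0.325..0.357 z 0.172..0.185 n2910
  x 0.52 y 0.327..0.358 z 0.172..0.185 n2635
  x 0.54 y 0.325..0.360 z 0.171..0.221 n3600
  x 0.56 y 0.324..0.356 z 0.171..0.185 n1639
  x 0.58 y 0.321..0.345 z 0.177..0.185 n329
  x 0.60 y 0.313..0.347 z 0.171..0.184 n1790
  x 0.62 y 0.313..0.344 z 0.169..0.183 n136
scene 1127
  x 0.48 y 0.327..0.352 z 0.174..0.185 n59
  x 0.50 y 0.328..0.357 z 0.173..0.186 n107
  x 0.52 y 0.327..0.358 z 0.173..0.186 n111
  x 0.54 y 0.313..0.360 z 0.171..0.226 n155
  x 0.56 y 0.324..0.370 z 0.169..0.217 n146
  x 0.58 y 0.321..0.354 z 0.170..0.186 n142
  x 0.60 y 0.313..0.350 z 0.167..0.186 n154
  x 0.62 y 0.314..0.343 z 0.158..0.185 n190
  x 0.64 y 0.312..0.328 z 0.168..0.177 n57
```

The pin is level, with its top at 0.185 along its whole length, and it spans x 0.445–0.648, inside the crate. I'll lower it, release it and rise.

Emit:
{"op": "move_arm", "data": {"moves": [{"dx":0.4,"dy":0,"dz":0,"wx":0,"wy":0,"wz":0,"gripper":20},{"dx":1.1,"dy":0,"dz":0,"wx":0,"wy":0,"wz":0,"gripper":20},{"dx":1.8,"dy":0,"dz":0,"wx":0,"wy":0,"wz":0,"gripper":20},{"dx":2.4,"dy":0,"dz":0,"wx":0,"wy":0,"wz":0,"gripper":20},{"dx":2.7,"dy":0,"dz":0,"wx":0,"wy":0,"wz":0,"gripper":20},{"dx":2.82,"dy":0,"dz":0,"wx":0,"wy":0,"wz":0,"gripper":20},{"dx":2.82,"dy":0,"dz":0,"wx":0,"wy":0,"wz":0,"gripper":20},{"dx":2.82,"dy":0,"dz":0,"wx":0,"wy":0,"wz":0,"gripper":60},{"dx":2.82,"dy":0,"dz":0,"wx":0,"wy":0,"wz":0,"gripper":60},{"dx":2.82,"dy":0,"dz":0,"wx":0,"wy":0,"wz":0,"gripper":60},{"dx":2.82,"dy":0,"dz":0,"wx":0,"wy":0,"wz":0,"gripper":60},{"dx":2.5,"dy":0,"dz":0,"wx":0,"wy":0,"wz":0,"gripper":60},{"dx":1.8,"dy":0,"dz":0,"wx":0,"wy":0,"wz":0,"gripper":60},{"dx":0.8,"dy":0,"dz":0,"wx":0,"wy":0,"wz":0,"gripper":60},{"dx":-0.2,"dy":0,"dz":0,"wx":0,"wy":0,"wz":0,"gripper":80},{"dx":-0.7,"dy":0,"dz":0,"wx":0,"wy":0,"wz":0,"gripper":94},{"dx":-0.7,"dy":0,"dz":0,"wx":0,"wy":0,"wz":0,"gripper":94}]}}

```text
time_s: 8.4
tool_pos: [0.5515, 0.3435, 0.2034]
ee_rot: [0.051, 1.567, -0.047]
ft_force: [0.0, 0.4, 0.3]
finger_gap: 0.0868
```

```bash
python3 - <<'E'
from meas import *
s=manip.sense();print(s['time_s'],np.round(s['tool_pos'],4),rotm(s['ee_rot']).round(3).tolist(),s['finger_gap'],np.round(s['qpos'],2))
for n in('wrist','scene','top'):
    c=cap(n);P=cloud(c)
    if n!='scene':
      h=cv2.cvtColor(c['img'],cv2.COLOR_RGB2HSV).astype(int)
      m=(abs(P[...,1]-.339)<.07)&(abs(P[...,0]-.553)<.12)&(P[...,2]>.015)&(P[...,2]<.08)&(h[...,0]>4)&(h[...,0]<28)
      p=P[m];print(n,len(p),rect(p) if len(p)>20 else '',np.percentile(p[:,2],[5,50,98]) if len(p) else '')
    if n=='wrist': w=c['img']
    if n in('top','scene'):
      hi=(P[...,2]>.030)&(P[...,2]<.07)&(P[...,0]>.43)&(P[...,0]<.70)&(P[...,1]<.1)&(P[...,1]>-.16)
      p=P[hi];print(n,'straight',rect(p))
      if n=='scene': sc=c['img']
cv2.imwrite('pics/c.png',cv2.resize(np.vstack([w,sc]),None,fx=.75,fy=.75)[:,:,::-1])
E
```

```text
8.4 [0.5515 0.3435 0.2034] [[0.003, 0.063, 0.998], [0.002, 0.998, -0.063], [-1.0, 0.003, 0.003]] 0.08684721980786955 [-0.75  0.48  0.2   1.57 -0.1   1.1   0.98]
wrist 5919 (array([0.553, 0.339]), array([0.24  , 0.1399]), 0.0) [0.0264763  0.03696843 0.04756854]
scene straight (array([ 0.5611, -0.0218]), array([0.0339, 0.1973]), 87.0)
top 678 (array([0.5638, 0.3145]), array([0.0854, 0.2195]), 88.6) [0.02344103 0.03413606 0.0425381 ]
top straight (array([ 0.5561, -0.0248]), array([0.0332, 0.1981]), 87.0)
```

View pics/c.png

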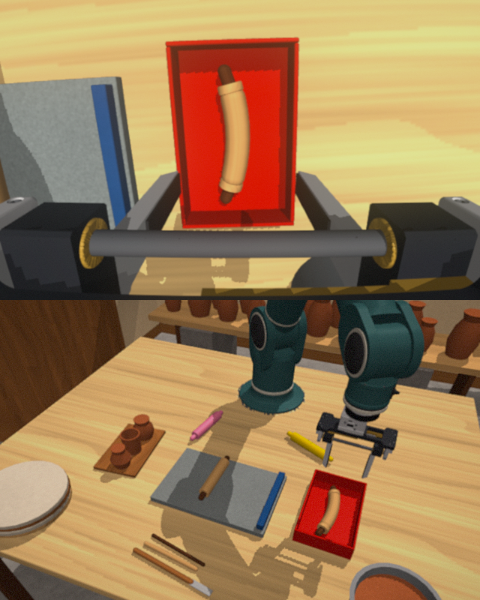

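The warped pin lies inside the crate (wrist view (232,135), walls all around), and the straight pin hasn't moved. Next I'll go behind the straight pin, turned 88° so that both open fingers can push its barrel squarely towards the rail.

Emit:
{"op": "move_arm", "data": {"moves": [{"dx":0,"dy":-8.41,"dz":0.63,"wx":8.8,"wy":0,"wz":0,"gripper":94},{"dx":0,"dy":-8.41,"dz":0.63,"wx":8.8,"wy":0,"wz":0,"gripper":94},{"dx":0,"dy":-8.41,"dz":0.63,"wx":8.8,"wy":0,"wz":0,"gripper":94},{"dx":0,"dy":-8.41,"dz":0.63,"wx":8.8,"wy":0,"wz":0,"gripper":94},{"dx":0,"dy":-8.41,"dz":0.63,"wx":8.8,"wy":0,"wz":0,"gripper":94},{"dx":0,"dy":-8.41,"dz":0.63,"wx":8.8,"wy":0,"wz":0,"gripper":94},{"dx":0,"dy":-8.41,"dz":0.63,"wx":8.8,"wy":0,"wz":0,"gripper":94},{"dx":0,"dy":-8.41,"dz":0.63,"wx":8.8,"wy":0,"wz":0,"gripper":94},{"dx":0,"dy":-8.41,"dz":0.63,"wx":8.8,"wy":0,"wz":0,"gripper":94},{"dx":0,"dy":-8.41,"dz":0.63,"wx":8.8,"wy":0,"wz":0,"gripper":94},{"dx":0,"dy":-8.41,"dz":0.63,"wx":8.8,"wy":0,"wz":0,"gripper":94},{"dx":0,"dy":-8.41,"dz":0.63,"wx":8.8,"wy":0,"wz":0,"gripper":94},{"dx":0,"dy":-8.41,"dz":0.63,"wx":8.8,"wy":0,"wz":0,"gripper":94}]}}

```text
time_s: 10.18
tool_pos: [0.5558, -0.0785, 0.2003]
ee_rot: [1.229, 1.196, -1.229]
ft_force: [0.8, -0.3, -1.2]
finger_gap: 0.0941
```

```bash
cat > w2.py <<'E'
from meas import *
import sys
s=manip.sense();print(s['time_s'],np.round(s['tool_pos'],4),rotm(s['ee_rot']).round(3).tolist(),s['finger_gap'],np.round(s['ft_force'],1),np.round(s['qpos'],2))
c=cap('wrist');save(c,sys.argv[1]);P=cloud(c)
m=masks(c['img'])['rail']&(P[...,2]>.035)&(P[...,2]<.06);r=P[m]
if len(r)>50: print('rail top',rect(r),'zmed',np.median(r[:,2]), 'front y @x: ',[(x,round(np.percentile(r[abs(r[:,0]-x)<.01][:,1],2),4)) for x in(.50,.56,.62)])
h=cv2.cvtColor(c['img'],cv2.COLOR_RGB2HSV).astype(int)
hi=(P[...,2]>.030)&(P[...,2]<.06)&(abs(P[...,0]-.557)<.11)&(P[...,1]<.15)&(P[...,1]>-.06)&(h[...,0]>4)&(h[...,0]<28)&(h[...,1]>70)
k,l,st,ce=cv2.connectedComponentsWithStats(hi.astype(np.uint8))
for i in range(1,k):
    if st[i,4]<300: continue
    p=P[l==i];print('pin',len(p),rect(p),np.percentile(p[:,2],[50,98]))
    for x in (.50,.53,.56,.59,.62):
        q=p[abs(p[:,0]-x)<.01]
        if len(q)>20: print('  x %.2f y %.4f..%.4f'%(x,*np.percentile(q[:,1],[1,99])), 'ztop at y %.4f'%np.median(q[q[:,2]>np.percentile(q[:,2],90)][:,1]))
E
python3 w2.py d.png
```

```text
10.175 [ 0.5558 -0.0785  0.2003] [[0.0, 1.0, -0.027], [-0.0, -0.027, -1.0], [-1.0, 0.0, 0.0]] 0.0940604112661726 [ 0.8 -0.3 -1.2] [-0.43  0.38  0.65  1.81 -0.26  1.04  0.29]
pin 6386 (array([ 0.5572, -0.0238]), array([0.0331, 0.1996]), 87.0) [0.05115475 0.05468771]
  x 0.50 y -0.0370..-0.0050 ztop at y -0.0203
  x 0.53 y -0.0389..-0.0060 ztop at y -0.0222
  x 0.56 y -0.0395..-0.0078 ztop at y -0.0237
  x 0.59 y -0.0412..-0.0094 ztop at y -0.0247
  x 0.62 y -0.0429..-0.0110 ztop at y -0.0262
```

View pics/d.png

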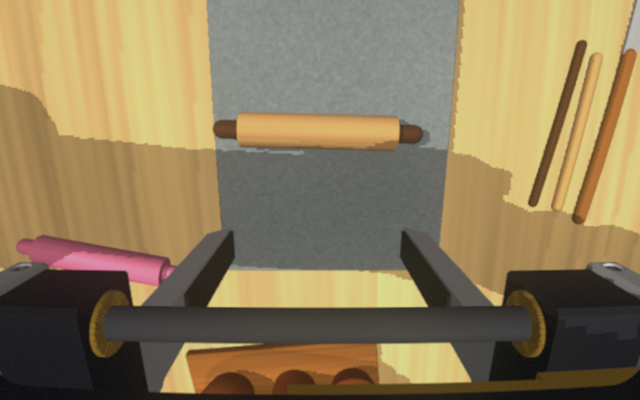

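The wrist view shows the straight pin level across the plate at (318,131), with both fingertips (about (225,240) and (410,240)) behind its barrel span. I'll descend behind it and close in gently.

Emit:
{"op": "move_arm", "data": {"moves": [{"dx":1.0,"dy":0,"dz":0,"wx":0,"wy":0,"wz":0,"gripper":94},{"dx":2.0,"dy":0,"dz":0,"wx":0,"wy":0,"wz":0,"gripper":94},{"dx":2.8,"dy":0,"dz":0,"wx":0,"wy":0,"wz":0,"gripper":94},{"dx":3.2,"dy":0,"dz":0,"wx":0,"wy":0,"wz":0,"gripper":94},{"dx":3.3,"dy":0,"dz":0,"wx":0,"wy":0,"wz":0,"gripper":94},{"dx":3.3,"dy":0,"dz":-0.1,"wx":0,"wy":0,"wz":0,"gripper":94},{"dx":3.3,"dy":0,"dz":-0.2,"wx":0,"wy":0,"wz":0,"gripper":94},{"dx":3.3,"dy":0,"dz":-0.3,"wx":0,"wy":0,"wz":0,"gripper":94},{"dx":3.3,"dy":0,"dz":-0.35,"wx":0,"wy":0,"wz":0,"gripper":94},{"dx":3.3,"dy":0,"dz":-0.39,"wx":0,"wy":0,"wz":0,"gripper":94},{"dx":3.3,"dy":0,"dz":-0.43,"wx":0,"wy":0,"wz":0,"gripper":94},{"dx":3.3,"dy":0,"dz":-0.47,"wx":0,"wy":0,"wz":0,"gripper":94},{"dx":3.3,"dy":0,"dz":-0.51,"wx":0,"wy":0,"wz":0,"gripper":94},{"dx":3.3,"dy":0,"dz":-0.55,"wx":0,"wy":0,"wz":0,"gripper":94},{"dx":3.3,"dy":0,"dz":-0.59,"wx":0,"wy":0,"wz":0,"gripper":94},{"dx":3.3,"dy":0,"dz":-0.63,"wx":0,"wy":0,"wz":0,"gripper":94},{"dx":3.3,"dy":0,"dz":-0.68,"wx":0,"wy":0,"wz":0,"gripper":94},{"dx":3.3,"dy":0,"dz":-0.73,"wx":0,"wy":0,"wz":0,"gripper":94},{"dx":3.3,"dy":0,"dz":-0.78,"wx":0,"wy":0,"wz":0,"gripper":94}]}}

```text
time_s: 12.6
tool_pos: [0.5569, -0.0395, 0.0352]
ee_rot: [1.229, 1.196, -1.23]
ft_force: [0.1, -0.2, -0.9]
finger_gap: 0.094
```

```bash
python3 w2.py e.png
```

```text
12.6 [ 0.5569 -0.0395  0.0352] [[-0.0, 1.0, -0.028], [-0.0, -0.028, -1.0], [-1.0, -0.0, 0.0]] 0.09400730217026239 [ 0.1 -0.2 -0.9] [-0.39  0.6   0.53  1.92 -0.44  0.73  0.36]
pin 23352 (array([ 0.5576, -0.0188]), array([0.0493, 0.1985]), 86.9) [0.05124575 0.05455631]
  x 0.50 y -0.0224..0.0085 ztop at y -0.0086
  x 0.53 y -0.0242..0.0071 ztop at y -0.0093
  x 0.56 y -0.0257..0.0055 ztop at y -0.0112
  x 0.59 y -0.0274..0.0039 ztop at y -0.0130
  x 0.62 y -0.0287..0.0023 ztop at y -0.0148
```

View pics/e.png

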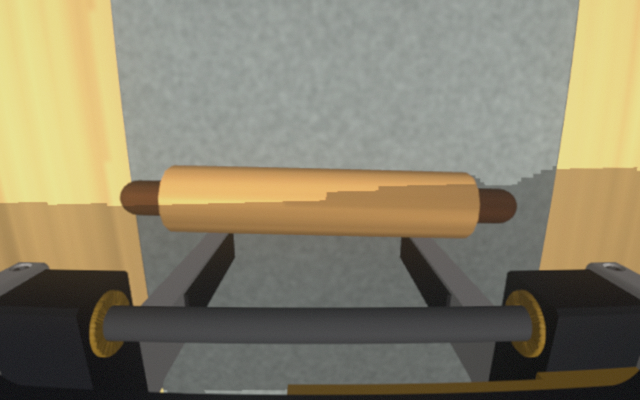

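The pin is rolling in front of both fingers (barrel at (320,200)), its axis now at y≈-0.011. I'll continue at a slow, steady pace.

Emit:
{"op": "move_arm", "data": {"moves": [{"dx":0,"dy":0,"dz":-0.05,"wx":0,"wy":0,"wz":0,"gripper":94},{"dx":0,"dy":0,"dz":-0.11,"wx":0,"wy":0,"wz":0,"gripper":94},{"dx":0,"dy":0,"dz":-0.17,"wx":0,"wy":0,"wz":0,"gripper":94},{"dx":0,"dy":0,"dz":-0.23,"wx":0,"wy":0,"wz":0,"gripper":94},{"dx":0,"dy":0,"dz":-0.3,"wx":0,"wy":0,"wz":0,"gripper":94},{"dx":0,"dy":0,"dz":-0.37,"wx":0,"wy":0,"wz":0,"gripper":94},{"dx":0,"dy":0,"dz":-0.44,"wx":0,"wy":0,"wz":0,"gripper":94},{"dx":0,"dy":0,"dz":-0.51,"wx":0,"wy":0,"wz":0,"gripper":94},{"dx":0,"dy":0,"dz":-0.58,"wx":0,"wy":0,"wz":0,"gripper":94},{"dx":0,"dy":0,"dz":-0.65,"wx":0,"wy":0,"wz":0,"gripper":94},{"dx":0,"dy":0,"dz":-0.72,"wx":0,"wy":0,"wz":0,"gripper":94},{"dx":0,"dy":0,"dz":-0.79,"wx":0,"wy":0,"wz":0,"gripper":94},{"dx":0,"dy":0,"dz":-0.86,"wx":0,"wy":0,"wz":0,"gripper":94},{"dx":0,"dy":0,"dz":-0.93,"wx":0,"wy":0,"wz":0,"gripper":94},{"dx":0,"dy":0,"dz":-1.0,"wx":0,"wy":0,"wz":0,"gripper":94},{"dx":0,"dy":0,"dz":-1.07,"wx":0,"wy":0,"wz":0,"gripper":94},{"dx":0,"dy":0,"dz":-1.14,"wx":0,"wy":0,"wz":0,"gripper":94},{"dx":0,"dy":0,"dz":-1.21,"wx":0,"wy":0,"wz":0,"gripper":94},{"dx":0,"dy":0,"dz":-1.28,"wx":0,"wy":0,"wz":0,"gripper":94},{"dx":0,"dy":0,"dz":-1.35,"wx":0,"wy":0,"wz":0,"gripper":94}]}}

```text
time_s: 15.15
tool_pos: [0.5587, 0.0281, 0.0352]
ee_rot: [1.229, 1.196, -1.23]
ft_force: [-0.3, 0.2, -0.6]
finger_gap: 0.0941
```

```bash
python3 w2.py f.png
```

```text
15.15 [0.5587 0.0281 0.0352] [[-0.0, 1.0, -0.028], [-0.0, -0.028, -1.0], [-1.0, -0.0, 0.0]] 0.09413519701665503 [-0.3  0.2 -0.6] [-0.51  0.6   0.53  1.92 -0.44  0.73  0.24]
pin 23793 (array([0.5607, 0.0474]), array([0.0519, 0.1983]), 87.3) [0.05120516 0.0546445 ]
  x 0.50 y 0.0445..0.0760 ztop at y 0.0592
  x 0.53 y 0.0431..0.0744 ztop at y 0.0583
  x 0.56 y 0.0412..0.0730 ztop at y 0.0568
  x 0.59 y 0.0400..0.0714 ztop at y 0.0551
  x 0.62 y 0.0385..0.0699 ztop at y 0.0534
```

Emit:
{"op": "move_arm", "data": {"moves": [{"dx":0,"dy":0,"dz":-0.07,"wx":0,"wy":0,"wz":0,"gripper":94},{"dx":0,"dy":0,"dz":-0.14,"wx":0,"wy":0,"wz":0,"gripper":94},{"dx":0,"dy":0,"dz":-0.21,"wx":0,"wy":0,"wz":0,"gripper":94},{"dx":0,"dy":0,"dz":-0.28,"wx":0,"wy":0,"wz":0,"gripper":94},{"dx":0,"dy":0,"dz":-0.35,"wx":0,"wy":0,"wz":0,"gripper":94},{"dx":0,"dy":0,"dz":-0.42,"wx":0,"wy":0,"wz":0,"gripper":94},{"dx":0,"dy":0,"dz":-0.49,"wx":0,"wy":0,"wz":0,"gripper":94},{"dx":0,"dy":0,"dz":-0.56,"wx":0,"wy":0,"wz":0,"gripper":94},{"dx":0,"dy":0,"dz":-0.63,"wx":0,"wy":0,"wz":0,"gripper":94},{"dx":0,"dy":0,"dz":-0.7,"wx":0,"wy":0,"wz":0,"gripper":94},{"dx":0,"dy":0,"dz":-0.77,"wx":0,"wy":0,"wz":0,"gripper":94},{"dx":0,"dy":0,"dz":-0.83,"wx":0,"wy":0,"wz":0,"gripper":94},{"dx":0,"dy":0,"dz":-0.89,"wx":0,"wy":0,"wz":0,"gripper":94},{"dx":0,"dy":0,"dz":-0.95,"wx":0,"wy":0,"wz":0,"gripper":94},{"dx":0,"dy":0,"dz":-1.0,"wx":0,"wy":0,"wz":0,"gripper":94},{"dx":0,"dy":0,"dz":-1.05,"wx":0,"wy":0,"wz":0,"gripper":94},{"dx":0,"dy":0,"dz":-1.1,"wx":0,"wy":0,"wz":0,"gripper":94},{"dx":0,"dy":0,"dz":-1.14,"wx":0,"wy":0,"wz":0,"gripper":94},{"dx":0,"dy":0,"dz":-1.18,"wx":0,"wy":0,"wz":0,"gripper":94},{"dx":0,"dy":0,"dz":-1.22,"wx":0,"wy":0,"wz":0,"gripper":94}]}}

```text
time_s: 17.7
tool_pos: [0.5604, 0.0889, 0.0352]
ee_rot: [1.229, 1.196, -1.23]
ft_force: [0.1, -0.6, 0.1]
finger_gap: 0.094
```

```bash
sed -i 's/P\[...,1\]<.15)/P[...,1]<.175)/' w2.py; python3 w2.py g.png
```

```text
17.7 [0.5604 0.0889 0.0352] [[0.0, 1.0, -0.028], [-0.0, -0.028, -1.0], [-1.0, 0.0, 0.0]] 0.09402885707412328 [ 0.1 -0.6  0.1] [-0.62  0.61  0.52  1.9  -0.44  0.74  0.13]
rail top (array([0.5794, 0.1666]), array([0.0177, 0.1904]), 88.4) zmed 0.04208353446192088 front y @x:  [(0.5, np.float64(0.1605)), (0.56, np.float64(0.1587)), (0.62, np.float64(0.1571))]
pin 23610 (array([0.564 , 0.1084]), array([0.0516, 0.1989]), 87.9) [0.05125694 0.05465777]
  x 0.50 y 0.1054..0.1363 ztop at y 0.1206
  x 0.53 y 0.1034..0.1350 ztop at y 0.1192
  x 0.56 y 0.1021..0.1336 ztop at y 0.1177
  x 0.59 y 0.1007..0.1322 ztop at y 0.1163
  x 0.62 y 0.0993..0.1309 ztop at y 0.1145
```

View pics/g.png

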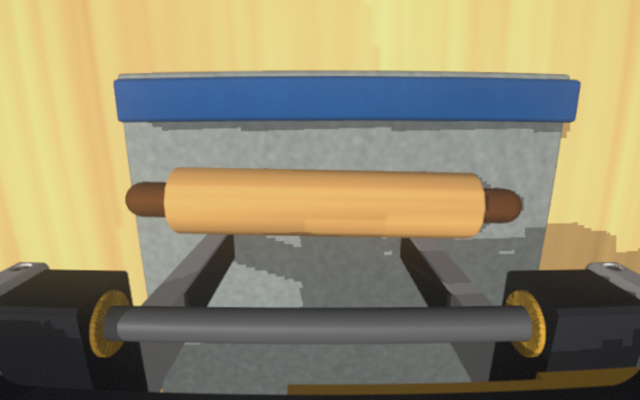

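The view shows the pin at (325,202), almost parallel to the blue rail at (347,100), with a gap of about 23 mm. I'll close it slowly.

Emit:
{"op": "move_arm", "data": {"moves": [{"dx":0,"dy":0,"dz":-0.04,"wx":0,"wy":0,"wz":0,"gripper":94},{"dx":0,"dy":0,"dz":-0.08,"wx":0,"wy":0,"wz":0,"gripper":94},{"dx":0,"dy":0,"dz":-0.12,"wx":0,"wy":0,"wz":0,"gripper":94},{"dx":0,"dy":0,"dz":-0.16,"wx":0,"wy":0,"wz":0,"gripper":94},{"dx":0,"dy":0,"dz":-0.2,"wx":0,"wy":0,"wz":0,"gripper":94},{"dx":0,"dy":0,"dz":-0.23,"wx":0,"wy":0,"wz":0,"gripper":94},{"dx":0,"dy":0,"dz":-0.26,"wx":0,"wy":0,"wz":0,"gripper":94},{"dx":0,"dy":0,"dz":-0.29,"wx":0,"wy":0,"wz":0,"gripper":94},{"dx":0,"dy":0,"dz":-0.32,"wx":0,"wy":0,"wz":0,"gripper":94},{"dx":0,"dy":0,"dz":-0.35,"wx":0,"wy":0,"wz":0,"gripper":94},{"dx":0,"dy":0,"dz":-0.37,"wx":0,"wy":0,"wz":0,"gripper":94},{"dx":0,"dy":0,"dz":-0.39,"wx":0,"wy":0,"wz":0,"gripper":94},{"dx":0,"dy":0,"dz":-0.41,"wx":0,"wy":0,"wz":0,"gripper":94},{"dx":0,"dy":0,"dz":-0.43,"wx":0,"wy":0,"wz":0,"gripper":94},{"dx":0,"dy":0,"dz":-0.45,"wx":0,"wy":0,"wz":0,"gripper":94}]}}

```text
time_s: 19.62
tool_pos: [0.5611, 0.1114, 0.0352]
ee_rot: [1.229, 1.196, -1.23]
ft_force: [-0.4, -1.2, 1.0]
finger_gap: 0.0941
```

```bash
python3 w2.py i.png
```

```text
19.625 [0.5611 0.1114 0.0352] [[0.0, 1.0, -0.028], [-0.0, -0.028, -1.0], [-1.0, 0.0, 0.0]] 0.09407335737951598 [-0.4 -1.2  1. ] [-0.65  0.62  0.52  1.89 -0.44  0.75  0.09]
rail top (array([0.5828, 0.1662]), array([0.0161, 0.1873]), 88.2) zmed 0.04212794936697779 front y @x:  [(0.5, np.float64(0.1625)), (0.56, np.float64(0.1603)), (0.62, np.float64(0.1584))]
pin 23792 (array([0.5648, 0.1308]), array([0.0513, 0.1991]), 87.9) [0.05123211 0.05463237]
  x 0.50 y 0.1273..0.1583 ztop at y 0.1425
  x 0.53 y 0.1249..0.1573 ztop at y 0.1414
  x 0.56 y 0.1236..0.1559 ztop at y 0.1400
  x 0.59 y 0.1224..0.1547 ztop at y 0.1382
  x 0.62 y 0.1214..0.1534 ztop at y 0.1371
```

Emit:
{"op": "move_arm", "data": {"moves": [{"dx":0,"dy":0,"dz":-0.01,"wx":0,"wy":0,"wz":0,"gripper":94},{"dx":0,"dy":0,"dz":-0.02,"wx":0,"wy":0,"wz":0,"gripper":94},{"dx":0,"dy":0,"dz":-0.03,"wx":0,"wy":0,"wz":0,"gripper":94},{"dx":0,"dy":0,"dz":-0.03,"wx":0,"wy":0,"wz":0,"gripper":94}]}}

```text
time_s: 20.18
tool_pos: [0.5611, 0.1129, 0.0352]
ee_rot: [1.229, 1.196, -1.23]
ft_force: [0.7, 0.0, -0.7]
finger_gap: 0.094
```

Emit:
{"op": "move_arm", "data": {"moves": [{"dx":0,"dy":0,"dz":-0.01,"wx":0,"wy":0,"wz":0,"gripper":94},{"dx":0,"dy":0,"dz":-0.02,"wx":0,"wy":0,"wz":0,"gripper":94},{"dx":0,"dy":0,"dz":-0.03,"wx":0,"wy":0,"wz":0,"gripper":94},{"dx":0,"dy":0,"dz":-0.03,"wx":0,"wy":0,"wz":0,"gripper":94}]}}

```text
time_s: 20.68
tool_pos: [0.5612, 0.1136, 0.0352]
ee_rot: [1.229, 1.195, -1.23]
ft_force: [-0.6, -4.5, 1.2]
finger_gap: 0.094
```

```bash
python3 w2.py j.png
```

```text
20.675 [0.5612 0.1136 0.0352] [[0.0, 1.0, -0.028], [-0.001, -0.028, -1.0], [-1.0, 0.0, 0.001]] 0.09403000945358553 [-0.6 -4.5  1.2] [-0.66  0.62  0.52  1.89 -0.44  0.75  0.09]
rail top (array([0.5847, 0.1663]), array([0.0169, 0.1864]), 88.5) zmed 0.04211013550915797 front y @x:  [(0.5, np.float64(0.1629)), (0.56, np.float64(0.1608)), (0.62, np.float64(0.1589))]
pin 23532 (array([0.5654, 0.1319]), array([0.0504, 0.1985]), 88.5) [0.05123143 0.05462895]
  x 0.50 y 0.1274..0.1585 ztop at y 0.1425
  x 0.53 y 0.1258..0.1577 ztop at y 0.1417
  x 0.56 y 0.1250..0.1568 ztop at y 0.1413
  x 0.59 y 0.1244..0.1560 ztop at y 0.1400
  x 0.62 y 0.1239..0.1552 ztop at y 0.1394
```

View pics/j.png

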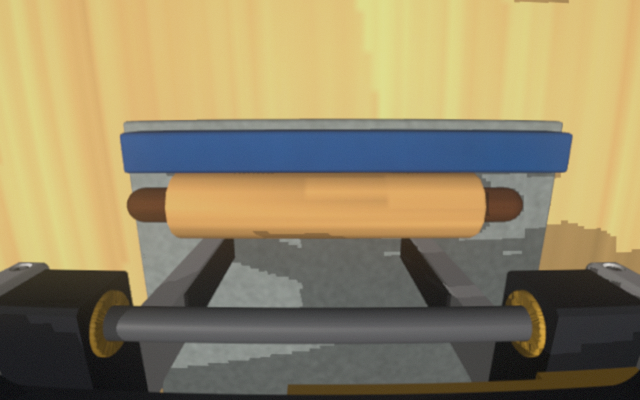

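The pin is now parallel to the rail (both at 88.5°) and touching it, and the push force has risen to 4.5 N. I'll back off slowly and then rise.

Emit:
{"op": "move_arm", "data": {"moves": [{"dx":0,"dy":0,"dz":0.01,"wx":0,"wy":0,"wz":0,"gripper":94},{"dx":0,"dy":0,"dz":0.02,"wx":0,"wy":0,"wz":0,"gripper":94},{"dx":0,"dy":0,"dz":0.03,"wx":0,"wy":0,"wz":0,"gripper":94},{"dx":0,"dy":0,"dz":0.04,"wx":0,"wy":0,"wz":0,"gripper":94},{"dx":0,"dy":0,"dz":0.06,"wx":0,"wy":0,"wz":0,"gripper":94},{"dx":0,"dy":0,"dz":0.1,"wx":0,"wy":0,"wz":0,"gripper":94},{"dx":0,"dy":0,"dz":0.16,"wx":0,"wy":0,"wz":0,"gripper":94},{"dx":0,"dy":0,"dz":0.24,"wx":0,"wy":0,"wz":0,"gripper":94},{"dx":0,"dy":0,"dz":0.34,"wx":0,"wy":0,"wz":0,"gripper":94},{"dx":0,"dy":0,"dz":0.5,"wx":0,"wy":0,"wz":0,"gripper":94},{"dx":0,"dy":0,"dz":0.7,"wx":0,"wy":0,"wz":0,"gripper":94},{"dx":0,"dy":0,"dz":0.9,"wx":0,"wy":0,"wz":0,"gripper":94},{"dx":0,"dy":0,"dz":1.0,"wx":0,"wy":0,"wz":0,"gripper":94},{"dx":0,"dy":0,"dz":1.0,"wx":0,"wy":0,"wz":0,"gripper":94}]}}

```text
time_s: 22.48
tool_pos: [0.5598, 0.0639, 0.0352]
ee_rot: [1.23, 1.196, -1.23]
ft_force: [-0.3, 0.4, -0.1]
finger_gap: 0.0942
```

```bash
python3 w2.py k.png
```

```text
22.475 [0.5598 0.0639 0.0352] [[-0.0, 1.0, -0.028], [-0.0, -0.028, -1.0], [-1.0, -0.0, 0.0]] 0.09415778537145278 [-0.3  0.4 -0.1] [-0.57  0.61  0.52  1.91 -0.44  0.74  0.18]
rail top (array([0.579 , 0.1667]), array([0.0175, 0.2038]), 88.6) zmed 0.04203552522420789 front y @x:  [(0.5, np.float64(0.1613)), (0.56, np.float64(0.1597)), (0.62, np.float64(0.1584))]
pin 27381 (array([0.5652, 0.1403]), array([0.0341, 0.198 ]), 88.5) [0.05137624 0.05456107]
  x 0.50 y 0.1256..0.1585 ztop at y 0.1422
  x 0.53 y 0.1249..0.1577 ztop at y 0.1412
  x 0.56 y 0.1242..0.1569 ztop at y 0.1407
  x 0.59 y 0.1233..0.1562 ztop at y 0.1401
  x 0.62 y 0.1226..0.1553 ztop at y 0.1389
```

The pin stayed in place. I'll rise clear and check again.

Emit:
{"op": "move_arm", "data": {"moves": [{"dx":-0.5,"dy":0,"dz":0,"wx":0,"wy":0,"wz":0,"gripper":94},{"dx":-1.2,"dy":0,"dz":0,"wx":0,"wy":0,"wz":0,"gripper":94},{"dx":-2.0,"dy":0,"dz":0,"wx":0,"wy":0,"wz":0,"gripper":94},{"dx":-2.7,"dy":0.0,"dz":0,"wx":0,"wy":0,"wz":0,"gripper":94},{"dx":-3.2,"dy":0,"dz":0,"wx":0,"wy":0,"wz":0,"gripper":94},{"dx":-3.2,"dy":0,"dz":0,"wx":0,"wy":0,"wz":0,"gripper":94},{"dx":-3.2,"dy":0,"dz":0,"wx":0,"wy":0,"wz":0,"gripper":94},{"dx":-3.2,"dy":0,"dz":0,"wx":0,"wy":0,"wz":0,"gripper":94}]}}

```text
time_s: 23.52
tool_pos: [0.5593, 0.0644, 0.1943]
ee_rot: [1.228, 1.197, -1.231]
ft_force: [0.1, -0.1, 0.2]
finger_gap: 0.0942
```

```bash
python3 w2.py l.png; python3 - <<'E'
from h import *
w=cv2.imread('pics/l.png');c=cap('scene');s=c['img'][:,:,::-1]
cv2.imwrite('pics/m.png',cv2.resize(np.vstack([w,s]),None,fx=.75,fy=.75))
E
```

```text
23.525 [0.5593 0.0644 0.1943] [[-0.001, 1.0, -0.027], [-0.001, -0.027, -1.0], [-1.0, -0.001, 0.001]] 0.09419437961947492 [ 0.1 -0.1  0.2] [-0.69  0.39  0.65  1.81 -0.27  1.04  0.04]
pin 6956 (array([0.5664, 0.1404]), array([0.0327, 0.1987]), 88.4) [0.05095153 0.05462558]
  x 0.50 y 0.1260..0.1583 ztop at y 0.1412
  x 0.53 y 0.1251..0.1574 ztop at y 0.1411
  x 0.56 y 0.1242..0.1565 ztop at y 0.1402
  x 0.59 y 0.1234..0.1558 ztop at y 0.1396
  x 0.62 y 0.1227..0.1551 ztop at y 0.1387
```

View pics/m.png

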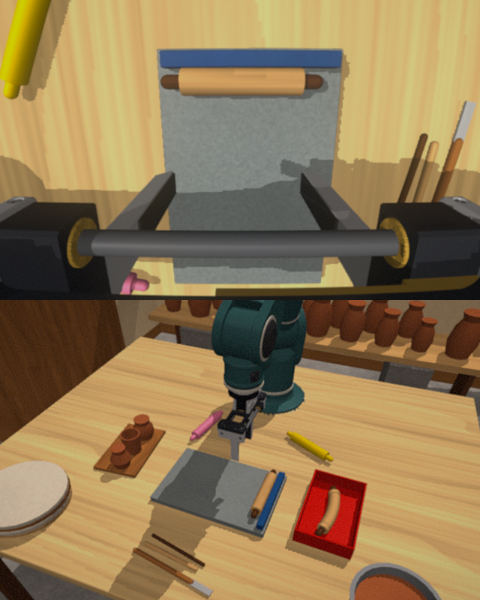

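The last views show the straight pin flush along the rail (wrist (242,82), scene (263,493)), its rear edge unchanged at y=0.1242 since the fingers left. The warped pin lies in the crate at (330,510), and the arm touches nothing. I'll hand the job in.

```bash
python3 -c "
from h import *
print(order.close_job())"
```

```text
the job is handed in; nothing more can be done
None
```

The job is done and handed in at about 23.6 s of the 51 s limit. `close_job` gives no verdict, so I only have my own checks.

- **Warped pin:** I gripped it at mid length, carried it level, lowered it and released it in the red crate. It lies inside the crate walls in the wrist and scene pictures.
- **Straight pin:** I then rolled it along the plate with both open fingers pushing from behind, without gripping or lifting it. It reached the rail at about 4.5 N push, and I backed off slowly and rose clear.

**Last checks:**
- The pin's axis is at about y = 0.1403, against 0.1398 expected for touching the rail.
- It is parallel to the rail (88.4° against 88.6°).
- Its rear edge has stayed at y = 0.1242 since the fingers left.
- The wrist force is near zero.

**Disagreements:**
- The cameras differed by up to about 5 mm on where things stand. The wrist view agreed with the top view and I relied mostly on it.
- By depth, the rail's front face reads 1–3 mm beyond the pin's front edge, because the pin partly hides it. I judged contact by the push force and by the pin turning to line up with the rail.
- The first move call was refused because its rows lacked some of the keys; nothing moved.

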